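Cock the spring keeper and load the stepped post

ROBOT

A 7-joint arm with a two-finger parallel gripper is mounted at the origin on a cart in front of the work surface, level with it; the furniture and walls round the work are solid. World frame = base frame: x ahead of the robot, y to its left, z up, the work surface at z = 0. Lengths are in m, angles in rad, forces in N, time in s.
With the tool pointing down it reaches from about 0.425 to 0.925 m from the base axis. Payload 6.8 kg.
Tool frame: the origin (TCP) lies between the finger pads; the fingertips stand 14 mm ahead of it and the grasp point (between the pads) lies 5 mm behind it; z points along the fingers, y is the line along which they close (so a half turn about z gives the same grasp; the last joint's range is limited). The gripper opens to 85 mm and grips with 20 to 120 N. Pads are 22 mm wide; open, the fingers measure 114 mm over their backs; the gripper's body (76 mm by 85 mm) begins 54 mm behind the grasp point. The pads swing forward as they close: fully open they stand 13 mm farther back than shut.
Start: joints at [1.107, 0.477, 0.022, 1.555, -0.011, 1.109, -0.083], TCP at [0.235, -0.633, 0.245] pointing down, gripper open.
Joint ranges: [-2.96, 2.96], [-0.34, 2.1], [-1.41, 1.46], [0.24, 2.44], [-1.37, 4.51], [0.17, 1.92], [-2.96, 2.96]. Speed limits (rad/s): [2.39, 2.39, 3.14, 3.14, 3.14, 3.14, 3.14].

INTERFACE

Orientations are given as a rotation vector (axis times angle).
In Python, from bench import r, eyes, ticket gives the robot as it stands. The module is installed in compiled form; this text tells all that it offers.
- The arm moves only by the tool arm_command, never from a script. Its argument "plan" is text: rows parted by semicolons, each of 4 numbers parted by spaces: the shift along the tool's x, y, z in m, then the turn about the tool's z in degrees. In form: tx ty tz yaw; .... A call has 1 to 20 rows; each row shifts and turns the commanded pose from where the row before left it, along the tool's axes as they then stand; what a row does not reach is not made up. A row lasts 1/8 s, in which the tool goes at most 62.5 mm and 10.7 degrees, less where a joint would pass 70% of its speed; a pose out of reach is approached as far as the arm can. A call is refused whole if a number of a shift passes 0.0625 or a number of a turn 10.7, either way. A call with a gripper value outside its range is refused whole. "hand" is the closure, from -1 (fully open) to 1 (shut), set as the call begins (left out, the last holds). The fingers move at their own pace and stop on an object; "grip_force" is the grip in N (left out, the last holds). Time passes only in rows, so rows that do not move let the fingers close. It gives the time, the measured TCP pose, the force, the opening and the grip force at its end, in the units of the state.
- r.get_obs(): the state, without advancing time (a new reading comes with each control period).
- eyes.grab_frame(name): name is "scene" or "side" or "wrist"; returns (picture, depth): 480x640x3 uint8, red, green, blue; 480x640 float32, m along the optical axis (not along the pixel's ray), 0 where there is no reading.
- eyes.calibration(name): a dict with "fov_y" (degrees; the focal length in pixels is half the picture's height over the tangent of half this angle, whatever the lens; pixels are square), "cx", "cy" (the principal point, pixels), "origin" and "attitude" of the camera in the world; the wrist camera has in their place "tool_from_camera" (4x4, takes a point from camera to tool coordinates, whose origin is the TCP and whose axes are the flange's). Camera axes: x right, y up, looking along -z (the intrinsics and any distortion apply to the point x, -y, -z); pixel columns grow to the right and rows downward; lengths in m; the calibration is good to about 2 mm. A picture is of the moment at which its call begins: read the wrist's pose just before it. calibration takes no time and is no camera call.
- ticket.hand_in(): hands the job in; it is judged then, once.
The state is a dict: "clock": time; "joints": joint angles; "qvel": joint speeds; "tau": joint torques, N m; "tcp_pos": TCP position; "orientation": TCP orientation; "contact_force": force on the tool from outside, world axes, zero at the start; "moment": the same for the moment, N m; "grip_width": finger opening in m; "gripper_force": force on a finger pad.
Only numpy, scipy, OpenCV 4.12 (cv2) and the standard library are available. Lean on these libraries where they do the work, as an engineer would, in place of code of your own. Each camera call takes 0.05 s, during which the arm holds its last target. There are 200 camera calls.

TASK

Get the green fixture ready for the next job: draw its sprung arm aside until it hooks behind the spring catch, ease off and let go; lift the red dust cap off the post and set it down on the bench, clear of the fixture; then thread every collar lying on the bench onto the stepped post, largest bore first, each fully home on its own step. Leave the arm cocked: it must not come off the catch once a collar is on the post, so keep clear of the red trip tab, and leave the other things alone.

Things in the scene. Friction and masses are not known exactly. Their poses are not given: they have to be found in the camera images.
- fixture: green collar-loading fixture, fixed to the bench; origin on the bench top under the centre of its stepped post, x from the post to the arm's pivot, y to the side where the catch stands, z up. Base plate 10 mm thick, x -60 to 165 mm, y -50 to 50 mm, with a wing x 40 to 130 mm, y up to 280 mm, that carries the catch
- post_top (a point): tip of the aluminium stepped post, on its axis, 70 mm above the bench. The post has four sections, from the bottom up of diameter 42, 32, 22 and 12 mm, each 14 mm high (the last 18 mm), with chamfered edges
- pivot (a point): on the vertical axis of the sprung arm, 86 mm above the bench, 125 mm from the post's axis along fixture x; the pillar ends at z = 100 mm. The arm is 20 mm wide, at z = 80 to 92 mm, its nose 185 mm from the pivot; at angle q its knob is at pivot + 160 mm x (-cos q, sin q) in the fixture's x and y
- keeper (a joint): swing of the flat steel spring arm about the pivot, rad: 0 = at rest over the post, which it then blocks; it grows as the arm is drawn aside, clockwise seen from above, to fixture +y; end stop 1.48. Its nose rests on the catch at 1.25. The spring pulls it back to 0: 0.25 N m at 0, 0.56 N m at 1.25 (1.6 and 3.5 N at the knob). It snaps back if let go early
- keeper_knob (a point): middle of the upright round black knob on the arm, 117 mm above the bench, 160 mm from the pivot; knob diameter 22 mm, z = 99 to 135 mm
- catch (a joint): travel of the spring catch, m: 0 = forward, holding the arm; up to 0.013 pushed back, away from the pivot. The arm's nose pushes its sloping side back by about 9 mm as it passes (over the last 0.15 rad before 1.25); it then snaps forward behind the nose. It is a hair trigger: 2 to 3 N on the red tab frees the arm
- catch_tab (a point): top of the red trip tab on the catch (26 mm wide, top 109 mm above the bench), 246 mm from the pivot; do not touch
- collar_a: bright steel collar, outside diameter 60 mm, bore 46 mm, 14 mm thick, 0.13 to 0.24 kg; origin in the middle of its underside, z up; may be absent
- collar_b: brass collar, outside diameter 56 mm, bore 36 mm, 14 mm thick, 0.13 to 0.24 kg; origin in the middle of its underside, z up; may be absent
- collar_c: copper collar, outside diameter 52 mm, bore 26 mm, 14 mm thick, 0.13 to 0.24 kg; origin in the middle of its underside, z up; may be absent
- collar_d: black collar, outside diameter 48 mm, bore 16 mm, 14 mm thick, 0.13 to 0.24 kg; origin in the middle of its underside, z up; may be absent
- home_a (a point): where the middle of the underside of collar_a is when it is fully home, on the post's axis 10 mm above the bench
- home_b (a point): where the middle of the underside of collar_b is when it is fully home, on the post's axis 24 mm above the bench (on the shoulder of the 32 mm section)
- home_c (a point): where the middle of the underside of collar_c is when it is fully home, on the post's axis 38 mm above the bench (on the shoulder of the 22 mm section)
- home_d (a point): where the middle of the underside of collar_d is when it is fully home, on the post's axis 52 mm above the bench (on the shoulder of the 12 mm section)
- dust_cap: red plastic dust cap, a round cup upside down over the post at the start: outside diameter 60 mm, 66 mm high, inside 48 mm wide and 61 mm deep, about 0.08 kg; origin in the middle of its rim (its open underside), which stands on the base plate at the start, z to its closed top
- bench_hammer: small hammer, 76x234x23 mm (x, y, z), origin under its middle, lying near the robot at the left; leave it alone
- pocket_scale: black pocket scale, 73x74x44 mm, origin under its middle, near the robot; leave it alone
- ring_clamp: wooden ring clamp, 28x133x25 mm (x, y, z), origin under its middle, lying at the back; leave it alone

How it is judged:
By the outcome, as a careful person would: the job done as asked, in the order asked, and still so for the second after the job is handed in, with the robot touching nothing.
Of collar_a, collar_b, collar_c, collar_d only 3 to 4 are there at a start; the rules pass over those that are not, and their reading is None.
At some moment in a run one of collar_a, collar_b, collar_c, collar_d may be knocked a few centimetres aside while the robot is not near it.
Once in a run the grip may slacken for a moment while it holds something.
It also fails if it takes over 200 s, if anything falls off the work surface, if the arm or the gripper's body presses on something with over 40 N, if the wrist force passes 120 N, or if a joint passes its speed limit or range.

## Working session

There is one attempt and no reset: what is moved stays moved. The work goes in short steps, Python scripts to look and compute and a tool call to move; the robot and the scene stay as the last step left them, time stands still between calls to the robot, and variables do not carry over. Pictures are saved under pics/ and viewed, at most 17 in all, crops included, and the job is handed in when it is done.

Besides the shell and the picture viewer there is one more tool, called after "Call:" as a command line: name --argument value ..., lists and objects as JSON in quotes. arm_command: Moves the arm, as the interface text tells. Its arguments: {"type":"object","properties":{"plan":{"type":"string"},"hand":{"type":"number"},"grip_force":{"type":"number"}},"required":["plan"]}

```bash
mkdir -p pics; cat > h.py <<'E'
import numpy as np, cv2
from scipy.spatial.transform import Rotation as R
from bench import r, eyes, ticket
def grab(n):
    o=r.get_obs(); p,d=eyes.grab_frame(n); return o,p,d
def save(p,f): cv2.imwrite('pics/'+f,p[:,:,::-1])
def pose(n,o,c):
    if n=='wrist':
        T=np.eye(4);T[:3,:3]=R.from_rotvec(o['orientation']).as_matrix();T[:3,3]=o['tcp_pos']
        return T@np.array(c['tool_from_camera'])
    T=np.eye(4);a=np.array(c['attitude'],float)
    T[:3,:3]=a if a.shape==(3,3) else R.from_rotvec(a).as_matrix();T[:3,3]=c['origin'];return T
def ray(n,o,u,v):
    c=eyes.calibration(n);f=240/np.tan(np.radians(c['fov_y'])/2)
    T=pose(n,o,c);d=np.array([(u-c['cx'])/f,-(v-c['cy'])/f,-1.]);return T[:3,3],T[:3,:3]@d
def onz(n,o,u,v,z):
    p,d=ray(n,o,u,v);return p+d*(z-p[2])/d[2]
def cloud(n,o,dep):
    c=eyes.calibration(n);f=240/np.tan(np.radians(c['fov_y'])/2);T=pose(n,o,c)
    v,u=np.mgrid[:480,:640];P=np.stack([(u-c['cx'])/f*dep,-(v-c['cy'])/f*dep,-dep],-1)
    return P@T[:3,:3].T+T[:3,3]
E
python3 - <<'E'
from h import *
for n in('scene','side','wrist'):
    o,p,d=grab(n);save(p,n+'0.png');np.savez('pics/'+n+'0.npz',p=p,d=d);print(n,eyes.calibration(n),(d>0).mean())
print(r.get_obs())
E
```

```text
scene {'fov_y': 52.72694574254828, 'cx': 321.61706947787366, 'cy': 246.95796259948142, 'origin': array([-0.15633383,  0.79847802,  0.67240585]), 'attitude': array([ 0.49883094, -1.25058472, -2.15834174])} 0.99603515625
side {'fov_y': 54.55949092664075, 'cx': 311.38067026864985, 'cy': 239.95279471662633, 'origin': array([ 0.3904428 , -0.792879  ,  0.79174508]), 'attitude': array([ 0.86715235, -0.07623076, -0.11190014])} 0.9959342447916667
wrist {'fov_y': 58.393173236558546, 'cx': 319.8308868667178, 'cy': 239.003284699468, 'tool_from_camera': array([[ 3.51047582e-04,  9.61687499e-01,  2.74147826e-01,
         6.93561024e-02],
       [ 9.99999595e-01, -5.64865816e-04,  7.00997546e-04,
        -1.41800835e-03],
       [ 8.28997312e-04,  2.74147469e-01, -9.61687308e-01,
        -1.28492123e-01],
       [ 0.00000000e+00,  0.00000000e+00,  0.00000000e+00,
         1.00000000e+00]])} 0.996201171875
{'clock': 0.15, 'joints': array([ 1.10689178,  0.47765148,  0.02235294,  1.55617185, -0.01151505,
        1.10929242, -0.08308244]), 'qvel': array([-0.00019851, -0.00158133,  0.00016325, -0.00282455,  0.00153387,
       -0.0010499 ,  0.00207111]), 'tau': array([ 3.17899023e-03, -5.96925545e+01,  1.61069736e+00, -2.81493670e+01,
        1.27810595e-02,  6.53117240e-03, -1.82654122e-05]), 'tcp_pos': array([ 0.23498692, -0.63233614,  0.24454366]), 'orientation': array([-3.09066910e+00, -5.55749739e-01,  5.22134494e-04]), 'contact_force': array([-0.1370513 ,  0.45112037, -0.22146923]), 'moment': array([-0.04056732,  0.02326935,  0.00451798]), 'gripper_force': 0.0, 'grip_width': 0.08506259899031508}
```

View pics/scene0.png

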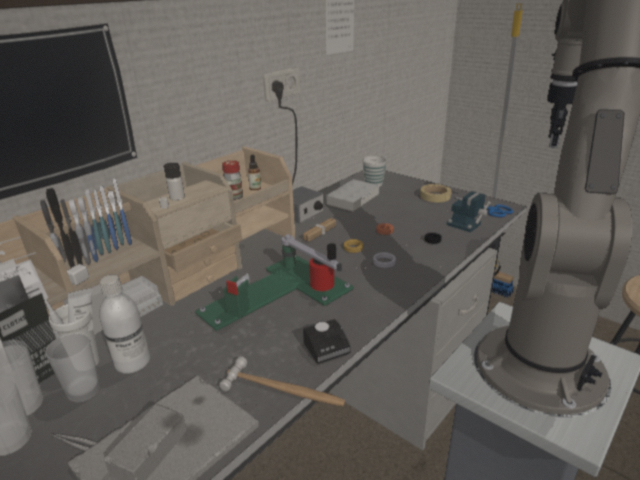

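View pics/side0.png

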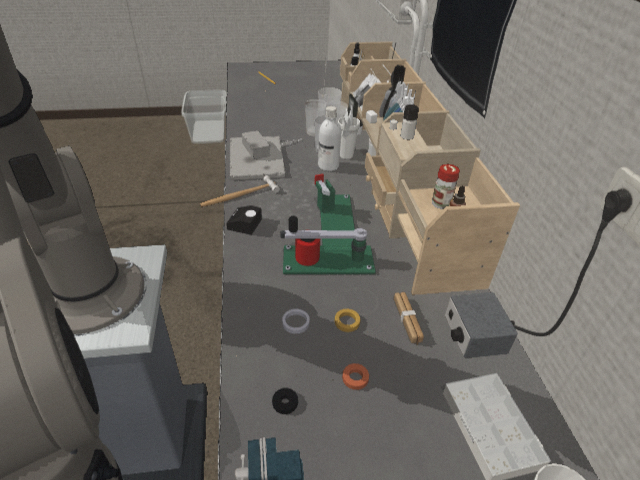

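The side view shows everything. The fixture plate is around (330,260), the cap at (308,250), the knob at (293,224) and the pivot at (362,235). The catch with its red tab is at (320,182). The collars are steel (296,321), brass (348,320), copper (356,376) and black (285,401), so all four are present.

```bash
python3 - <<'E'
from h import *
o=r.get_obs()
z=np.load('pics/side0.npz');p,d=z['p'],z['d'];C=cloud('side',o,d)
print('bench z',C[300,260],C[350,300])
for n,(u,v) in dict(a=(296,321),b=(348,320),c=(356,376),d=(285,401)).items():
    m=np.zeros((480,640),bool);m[v-22:v+22,u-22:u+22]=1
    P=C[m&(C[...,2]>0.008)&(C[...,2]<0.03)]
    q,rad=cv2.minEnclosingCircle(P[:,:2].astype(np.float32));print(n,q,rad,len(P),P[:,2].max(),onz('side',o,u,v,.007))
m=(C[...,2]>.004)&(p[...,1]>1.3*p[...,0])&(p[...,1]>1.1*p[...,2]);m[:170]=0;m[290:]=0;m[:,:260]=0;m[:,390:]=0
P=C[m];Q=P[(P[:,2]<.018)];print(len(Q),cv2.minAreaRect(Q[:,:2].astype(np.float32)))
red=(p[...,0]>2*p[...,1])&(p[...,0]>90);red[:210]=0;red[290:]=0
P=C[red&(C[...,2]>.015)&(C[...,2]<.1)];P=P[(P[:,0]<.7)];print('cap',P[:,2].max(),cv2.minEnclosingCircle(P[:,:2].astype(np.float32)))
for u,v in[(293,222),(362,233),(320,178)]:
    w=C[v-3:v+4,u-3:u+4].reshape(-1,3);print(u,v,np.median(w,0))
cr=cv2.resize(p[165:285,265:395],None,fx=6,fy=5*1.0,interpolation=cv2.INTER_CUBIC) if 0 else cv2.resize(p[165:285,260:400],None,fx=5,fy=5,interpolation=cv2.INTER_CUBIC)
save(cr,'crop1.png')
E
```

```text
bench z [ 3.84268654e-01 -6.28286909e-02 -1.73328926e-04] [ 0.45951538 -0.21162759  0.00137941]
a (0.4585056006908417, -0.13725292682647705) 0.031572841107845306 267 0.01833232704609733 [ 0.4588271  -0.13918801  0.007     ]
b (0.5689060688018799, -0.14829079806804657) 0.028523964807391167 291 0.019024756437614254 [ 0.57155855 -0.14900409  0.007     ]
c (0.558708131313324, -0.28837400674819946) 0.027279142290353775 417 0.01834790958432797 [ 0.5605368  -0.28904254  0.007     ]
d (0.4180208742618561, -0.3255036473274231) 0.024625634774565697 457 0.017543211481970022 [ 0.41878512 -0.32629658  0.007     ]
2841 ((0.5694172978401184, 0.16298003494739532), (0.3284336030483246, 0.22412016987800598), 84.63983154296875)
cap 0.09988341968273018 ((0.34684357047080994, 0.051693640649318695), 0.30664023756980896)
293 222 [0.47179565 0.05293438 0.12920499]
362 233 [0.63446683 0.03849763 0.0930526 ]
320 178 [0.56864103 0.27906307 0.09668367]
```

View pics/crop1.png

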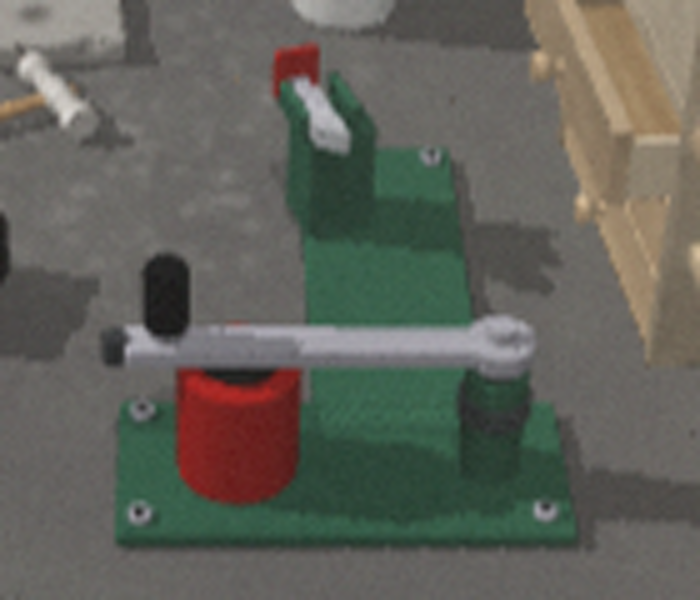

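Call:
arm_command --plan "0.0455 -0.0275 -0.006 0;0.0455 -0.0275 -0.006 0;0.0455 -0.0275 -0.006 0;0.0455 -0.0275 -0.006 0;0.0455 -0.0275 -0.006 0;0.0455 -0.0275 -0.006 0;0.0455 -0.0275 -0.006 0;0.0455 -0.0275 -0.006 0;0.0145 -0.053 0 0;0.0145 -0.053 0 0;0.0145 -0.053 0 0;0.0145 -0.053 0 0;0.0145 -0.053 0 0;0.0145 -0.053 0 0;0 0 0 -10.5;0 0 0 -10.5;0 0 0 -10.5;0 0 0 -10.5;0 0 0 -10.5;0 0 0 -10.5" --hand 0

```text
clock: 2.65
tcp_pos: [0.4703, 0.0286, 0.2931]
orientation: [-2.34, -2.096, 0.001]
contact_force: [0.1, -0.2, 0.3]
grip_width: 0.0427
gripper_force: 0.0
```

Call:
arm_command --plan "0 0 0 -10;0 0 0 -10;0 0 0 -10;0 0 0 -10;0 0 0 -10;0 0 0 -10;0 0 0 -10;0 0 0 -10;0 0 0 -10;0 0 0 0"

```text
clock: 3.9
tcp_pos: [0.4703, 0.0285, 0.2931]
orientation: [-0.184, -3.136, 0.0]
contact_force: [0.5, -0.2, -0.6]
grip_width: 0.0429
gripper_force: 0.0
```

```bash
cat >> h.py <<'E'
def fit(n,o,dep,f=None): pass
def need(x,y,z=None,yaw=None):
    """tool shifts (at present yaw) and turn to reach a TCP target; yaw = world azimuth (deg) of tool y"""
    o=r.get_obs();M=R.from_rotvec(o['orientation']).as_matrix();t=o['tcp_pos']
    d=M.T@(np.array([x,y,t[2] if z is None else z])-t)
    a=np.degrees(np.arctan2(M[1,1],M[0,1]));s='' if yaw is None else ' turn %.1f'%((a-yaw+90)%180-90)
    print('tcp',t.round(4),'yaz %.1f'%a,'tilt',M[:,2].round(3),'shift',d.round(4),s,'w %.4f'%o['grip_width'],'j7 %.2f'%o['joints'][6],'t %.1f'%o['clock'])
E
python3 - <<'E'
from h import *
o,p,d=grab('wrist');save(p,'w1.png');np.savez('pics/w1.npz',p=p,d=d)
need(.4715,.0566,.115,84.6)
E
```

```text
tcp [0.4703 0.0285 0.2932] yaz 83.2 tilt [-0. -0. -1.] shift [0.0021 0.028  0.1782]  turn -1.4 w 0.0429 j7 1.18 t 4.0
```

View pics/w1.png

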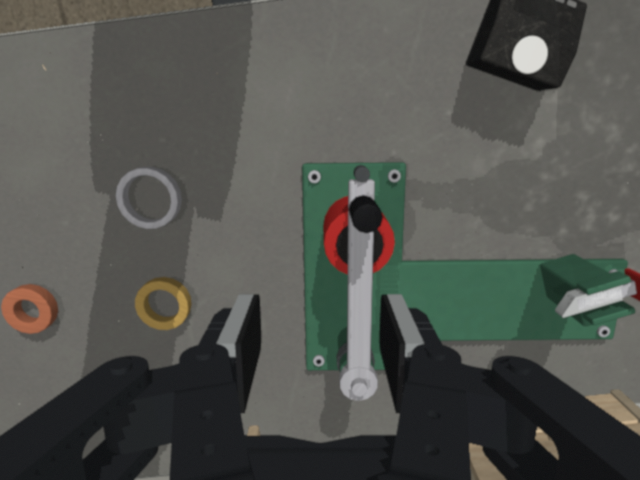

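The wrist view shows the knob at about (367,212), the pivot at (359,384) and the cap at (359,237). The plate corners are at (304,163), (405,162) and (305,371).

```bash
python3 - <<'E'
from h import *
o=r.get_obs();z=np.load('pics/w1.npz');C=cloud('wrist',o,z['d'])
for n,u,v,h in[('knob',367,214,.135),('pivot',359,384,.1),('c1',304,163,.01),('c2',405,162,.01),('c3',305,371,.01),('c4',623,260,.01)]:print(n,onz('wrist',o,u,v,h).round(4), C[v,u].round(4))
P=C[170:250,330:390].reshape(-1,3);P=P[P[:,2]>.12];print('knob cl',P.mean(0),P.max(0),cv2.minEnclosingCircle(P[:,:2].astype(np.float32)))
x=np.array([np.cos(np.radians(-5.36)),np.sin(np.radians(-5.36))]);y=np.array([-x[1],x[0]]);O=np.array([.5064,.0534])
for n,a,b in[('knob',-35,0),('pivot',125,0),('c1',-60,-50),('c2',-60,50),('c3',165,-50)]:print(n,O+x*a/1e3+y*b/1e3)
E
```

```text
knob [0.4679 0.0627 0.135 ] [0.4678 0.0626 0.1353]
pivot [0.6246 0.0455 0.1   ] [0.6241 0.0455 0.1006]
c1 [0.4408 0.0184 0.01  ] [ 0.4418  0.0179 -0.0006]
c2 [0.4512 0.1137 0.01  ] [ 0.4525  0.1156 -0.0005]
c3 [ 0.6639 -0.0094  0.01  ] [ 0.6703 -0.0106  0.    ]
c4 [0.5754 0.3262 0.01  ] [0.576  0.3272 0.0086]
knob cl [0.46828967 0.06118248 0.13964655] [0.48161974 0.0729648  0.42167237] ((0.4405769109725952, 0.052260275930166245), 0.04251920059323311)
knob [0.47155304 0.05666946]
pivot [0.63085343 0.04172334]
c1 [0.44199169 0.00922342]
c2 [0.45133302 0.10878617]
c3 [ 0.66600786 -0.01179456]
```

Call:
arm_command --plan "0.005 0.031 0 -1;0 0 0.044 0;0 0 0.044 0;0 0 0.044 0;0 0 0.044 0;0 0 0 0"

```text
clock: 4.7
tcp_pos: [0.4667, 0.0596, 0.1149]
orientation: [-0.157, -3.131, 0.002]
contact_force: [-0.2, 0.2, 0.4]
grip_width: 0.0429
gripper_force: 0.0
```

Call:
arm_command --plan "0 0 0 0;0 0 0 0;0 0 0 0;0 0 0 0;0 0 0 0;0 0 0 0" --hand 1 --grip_force 25

```text
clock: 5.45
tcp_pos: [0.4702, 0.0608, 0.1188]
orientation: [0.154, 3.135, 0.001]
contact_force: [-2.3, 3.5, 7.9]
grip_width: 0.0212
gripper_force: 26.7
```

```bash
python3 - <<'E'
from h import *
o,p,d=grab('wrist');save(p,'w2.png');np.savez('pics/w2.npz',p=p,d=d)
need(.469,.06,.115,84.);print(o['contact_force'],o['gripper_force'])
E
```

```text
tcp [0.4702 0.0608 0.1188] yaz 84.4 tilt [ 0.003  0.001 -1.   ] shift [ 0.0011 -0.0009  0.0038]  turn 0.4 w 0.0210 j7 0.92 t 5.5
[-2.3258533   3.4783589   7.94483708] 26.713321208953857
```

View pics/w2.png

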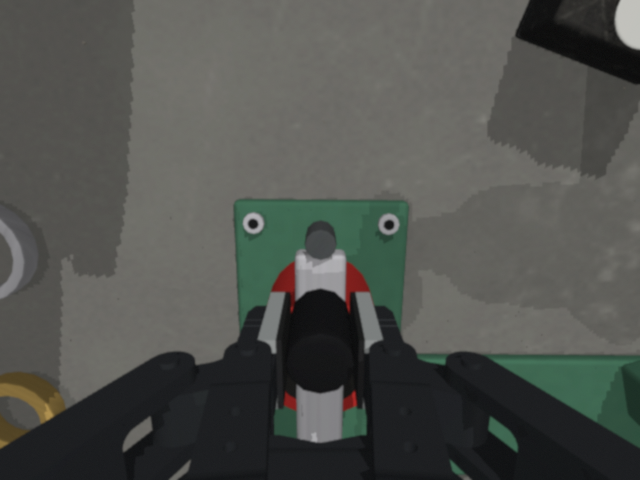

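The gripper holds the knob, seen at (321,340), and lies square to the plate. Drawing the arm along its arc next, after easing the upward load.

Call:
arm_command --plan "0 0 -0.004 0;0 0.0112 0 4;-0.0004 0.0112 0 4;-0.0004 0.0112 0 4;-0.0004 0.0112 0 4;-0.0004 0.0112 0 4;-0.0004 0.0112 0 4;-0.0004 0.0112 0 4;-0.0004 0.0112 0 4;-0.0004 0.0112 0 4;-0.0004 0.0112 0 4;-0.0004 0.0112 0 4;-0.0004 0.0112 0 4;-0.0004 0.0112 0 4;-0.0004 0.0112 0 4;-0.0004 0.0112 0 4;-0.0004 0.0112 0 4;0 0 0 0"

```text
clock: 7.75
tcp_pos: [0.5714, 0.195, 0.1204]
orientation: [-1.79, -2.579, 0.003]
contact_force: [-3.5, 2.4, -4.4]
grip_width: 0.0211
gripper_force: 25.8
```

```bash
python3 - <<'E'
from h import *
o=r.get_obs();P=np.array([.6294,.0452]);v=o['tcp_pos'][:2]-P
a=np.radians(-5.6);x=np.array([np.cos(a),np.sin(a)]);y=np.array([-x[1],x[0]])
print('r',np.hypot(*v),'q',np.arctan2(v@y,-v@x),o['contact_force'],o['gripper_force'],o['grip_width'])
need(*(P+.16*(-np.cos(1.31)*x+np.sin(1.31)*y)),.115,84.4-75)
E
```

```text
r 0.16064974191667755 q 1.1036022668881817 [-3.45007163  2.35414306 -4.44047574] 25.782186090946198 0.021096837839749596
tcp [0.5714 0.195  0.1204] yaz 20.5 tilt [-0.003 -0.001 -1.   ] shift [-0.0036  0.0329  0.0053]  turn 11.1 w 0.0211 j7 -0.24 t 7.8
```

Call:
arm_command --plan "-0.0004 0.0112 0.002 4;-0.0004 0.0112 0 4;-0.0004 0.0112 0 4;-0.0001 0.0056 0 2;0 0 0 0;0 0 0 0"

```text
clock: 8.5
tcp_pos: [0.6096, 0.2047, 0.1202]
orientation: [-2.091, -2.342, -0.0]
contact_force: [-4.7, 3.7, 3.4]
grip_width: 0.0212
gripper_force: 26.6
```

```bash
cat >> h.py <<'E'
def q():
    o=r.get_obs();P=np.array([.6294,.0452]);v=o['tcp_pos'][:2]-P
    a=np.radians(-5.6);x=np.array([np.cos(a),np.sin(a)]);y=np.array([-x[1],x[0]])
    print('r %.4f'%np.hypot(*v),'q %.3f'%np.arctan2(v@y,-v@x),o['contact_force'].round(1),o['gripper_force'],o['grip_width'])
E
python3 - <<'E'
from h import *
q();o,p,d=grab('wrist');save(p,'w3.png')
E
```

```text
r 0.1607 q 1.350 [-4.7  3.7  3.4] 26.6126149892807 0.021158464992588267
```

View pics/w3.png

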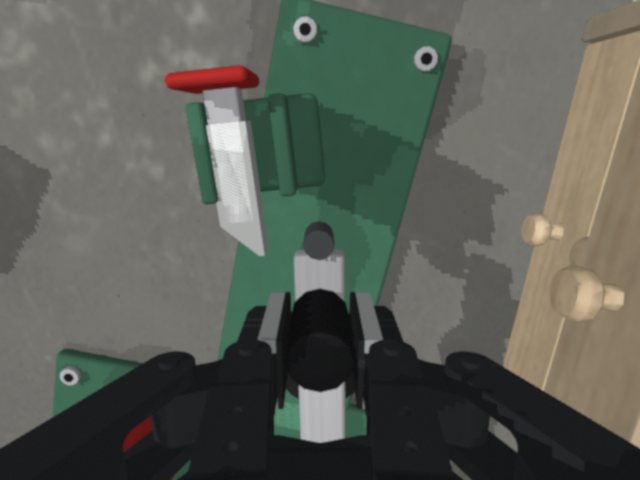

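The nose, at (319,240), is past the catch tip at (265,255), and the catch is forward. Now I'll ease off.

Call:
arm_command --plan "0 -0.004 0 -1.5;0 -0.004 0 -1.5;0 -0.004 0 -1.5;0 -0.004 0 -1.5;0 0 0 0;0 0 0 0"

```text
clock: 9.3
tcp_pos: [0.5963, 0.2021, 0.1203]
orientation: [1.966, 2.448, 0.006]
contact_force: [2.8, 4.1, -1.4]
grip_width: 0.0213
gripper_force: 26.3
```

```bash
python3 - <<'E'
from h import *
q()
E
```

```text
r 0.1604 q 1.265 [ 2.8  4.1 -1.4] 26.286304593086243 0.021252707438192638
```

Call:
arm_command --plan "0 0.001 0 0;0 0.001 0 0;0 0 0 0"

```text
clock: 9.68
tcp_pos: [0.5964, 0.2022, 0.1201]
orientation: [-1.968, -2.448, 0.0]
contact_force: [-4.8, 3.2, 7.1]
grip_width: 0.0213
gripper_force: 27.0
```

Call:
arm_command --plan "0 0 0 0;0 0 0 0;0 0 0 0;0 0 0 0;0 0 -0.02 0;0 0 -0.03 0;0 0 -0.04 0;0 0 -0.04 0;0 0 0 0" --hand 0

```text
clock: 10.8
tcp_pos: [0.599, 0.203, 0.2548]
orientation: [1.966, 2.445, 0.012]
contact_force: [0.1, -0.6, -0.0]
grip_width: 0.0427
gripper_force: 0.0
```

```bash
python3 - <<'E'
from h import *
q();o,p,d=grab('wrist');save(p,'w4.png');np.savez('pics/w4.npz',p=p,d=d,t=o['tcp_pos'],o=o['orientation'])
need(.508,.0545,.25,84.4)
E
```

```text
r 0.1607 q 1.283 [ 0.1 -0.6 -0. ] 0.0 0.04266750167220472
tcp [0.5979 0.2023 0.2523] yaz 12.4 tilt [ 0.004  0.002 -1.   ] shift [-0.1251 -0.1195  0.0017]  turn -72.0 w 0.0427 j7 -0.31 t 10.8
```

View pics/w4.png

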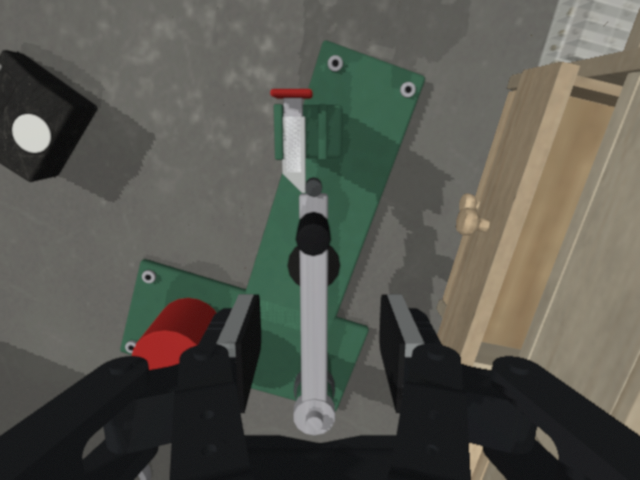

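The arm is cocked: the nose at (314,187) rests behind the catch tip at (300,185). Next is the cap.

Call:
arm_command --plan "-0.0308 -0.0303 0 0;-0.0308 -0.0303 0 0;-0.0308 -0.0303 0 0;-0.0308 -0.0303 0 0;0 0 0.03 0;0 0 0 0;0 0 0 0" --hand -1

```text
clock: 11.72
tcp_pos: [0.5052, 0.0561, 0.2197]
orientation: [-1.968, -2.449, -0.0]
contact_force: [0.5, 1.1, -0.9]
grip_width: 0.0856
gripper_force: 0.0
```

```bash
python3 - <<'E'
from h import *
o,p,d=grab('wrist');save(p,'w5.png');C=cloud('wrist',o,d)
P=C[(C[...,2]>.07)&(C[...,2]<.082)&(p[...,0]>1.8*p[...,1])];print(len(P),P[:,2].mean(),cv2.minEnclosingCircle(P[:,:2].astype(np.float32)),P.mean(0))
need(.506,.056,.058)
E
```

```text
6198 0.075850223332949 ((0.5058496594429016, 0.05917481705546379), 0.029858630150556564) [0.50554694 0.06010956 0.07585022]
tcp [0.5055 0.0563 0.22  ] yaz 12.4 tilt [ 0.001  0.    -1.   ] shift [-0.0005  0.0003  0.162 ]  w 0.0856 j7 -0.09 t 11.8
```

View pics/w5.png

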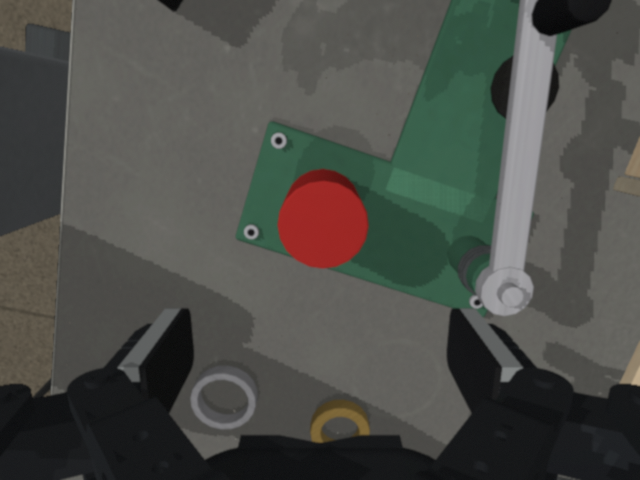

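The cap top is at (322,223) and measures (0.506, 0.0595), radius 30 mm, as it should be.

Call:
arm_command --plan "0.003 0.001 0.04 0;0 0 0.04 0;0 0 0.04 0;0 0 0.04 0;0 0 0 0"

```text
clock: 12.4
tcp_pos: [0.5039, 0.0589, 0.0576]
orientation: [-1.965, -2.447, 0.005]
contact_force: [-1.5, 0.0, 1.3]
grip_width: 0.0854
gripper_force: 0.0
```

Call:
arm_command --plan "0 0 0 0;0 0 0 0;0 0 0 0;0 0 0 0;0 0 0 0;0 0 0 0" --hand 1 --grip_force 35

```text
clock: 13.15
tcp_pos: [0.5069, 0.0591, 0.0615]
orientation: [1.967, 2.446, 0.005]
contact_force: [-1.3, -0.2, 7.3]
grip_width: 0.0584
gripper_force: 36.8
```

Call:
arm_command --plan "0 0 -0.02 0;0 0 -0.03 0;0 0 -0.03 0;0 0 -0.04 0;0 0 0 0"

```text
clock: 13.78
tcp_pos: [0.5078, 0.0591, 0.1835]
orientation: [1.966, 2.443, 0.01]
contact_force: [0.8, 0.2, -1.0]
grip_width: 0.0582
gripper_force: 37.8
```

```bash
python3 - <<'E'
from h import *
need(.68,-.30)
E
```

```text
tcp [0.5078 0.0591 0.1835] yaz 12.4 tilt [ 0.008  0.001 -1.   ] shift [-0.3877  0.0913  0.001 ]  w 0.0582 j7 -0.12 t 13.8
```

Call:
arm_command --plan "-0.03 0.007 0 0;-0.052 0.012 0 0;-0.056 0.0135 0 0;-0.056 0.0135 0 0;-0.056 0.0135 0 0;-0.056 0.0135 0 0;-0.052 0.012 0 0;-0.03 0.007 0 0;0 0 0 0;0 0 0.035 0;0 0 0.035 0;0 0 0.03 0;0 0 0.015 0;0 0 0.008 0;0 0 0 0"

```text
clock: 15.65
tcp_pos: [0.6786, -0.3004, 0.0567]
orientation: [1.968, 2.448, 0.0]
contact_force: [-0.3, 0.4, -0.4]
grip_width: 0.0584
gripper_force: 37.8
```

Call:
arm_command --plan "0 0 0.005 0;0 0 0.002 0;0 0 0 0"

```text
clock: 16.02
tcp_pos: [0.6793, -0.3012, 0.0517]
orientation: [1.968, 2.446, 0.001]
contact_force: [-3.0, 1.3, 8.4]
grip_width: 0.0582
gripper_force: 38.4
```

Call:
arm_command --plan "0 0 0 0;0 0 0 0;0 0 0 0;0 0 0 0;0 0 -0.03 0;0 0 -0.05 0;0 0 -0.05 0;0 0 0 0" --hand -1

```text
clock: 17.02
tcp_pos: [0.6812, -0.3017, 0.1852]
orientation: [1.964, 2.441, 0.005]
contact_force: [0.1, -0.3, -0.5]
grip_width: 0.0852
gripper_force: 0.0
```

```bash
python3 - <<'E'
from h import *
need(.4585,-.138,.16)
E
```

```text
tcp [ 0.6812 -0.3017  0.1852] yaz 12.4 tilt [ 0.009 -0.003 -1.   ] shift [ 0.2077 -0.1827  0.0226]  w 0.0852 j7 0.49 t 17.0
```

Call:
arm_command --plan "0.0346 -0.0304 0.004 0;0.0346 -0.0304 0.004 0;0.0346 -0.0304 0.004 0;0.0346 -0.0304 0.004 0;0.0346 -0.0304 0.004 0;0.0346 -0.0304 0.004 0;0 0 0 0;0 0 0 0"

```text
clock: 18.02
tcp_pos: [0.4563, -0.1373, 0.1553]
orientation: [1.968, 2.447, 0.0]
contact_force: [1.5, 0.3, -0.6]
grip_width: 0.0855
gripper_force: 0.0
```

```bash
cat >> h.py <<'E'
def rings(zmin=.007,zmax=.022,cam='wrist',name=None):
    """round flat things on the bench near z 14 mm: centre, radius, colour"""
    o,p,d=grab(cam);C=cloud(cam,o,d)
    if name: save(p,name)
    m=((C[...,2]>zmin)&(C[...,2]<zmax)).astype(np.uint8)
    g=(p[...,1]>1.15*p[...,0])&(p[...,1]>1.05*p[...,2]);m[g]=0
    n,l,s,_=cv2.connectedComponentsWithStats(m)
    for i in range(1,n):
        if s[i,4]<150: continue
        k=l==i;P=C[k];c,R_=cv2.minEnclosingCircle(P[:,:2].astype(np.float32))
        if .02<R_<.036: print('ring',np.round(c,4),'R %.4f'%R_,'px',s[i,:4],'rgb',p[k].mean(0).round())
    return o,p,d,C
E
python3 - <<'E'
from h import *
rings(name='w6.png');need(.4585,-.138,.012)
E
```

```text
ring [ 0.4563 -0.137 ] R 0.0301 px [276 183  90  90] rgb [121. 121. 123.]
ring [ 0.5676 -0.1469] R 0.0282 px [436 236  85  80] rgb [128. 106.  60.]
ring [ 0.5577 -0.2869] R 0.0261 px [374 411  68  49] rgb [147.  91.  67.]
ring [ 0.415  -0.3144] R 0.0214 px [189 419  58  41] rgb [23. 23. 24.]
tcp [ 0.4567 -0.1375  0.1554] yaz 12.4 tilt [ 0.001 -0.    -1.   ] shift [-0.0008  0.0015  0.1434]  w 0.0857 j7 0.31 t 18.1
```

View pics/w6.png

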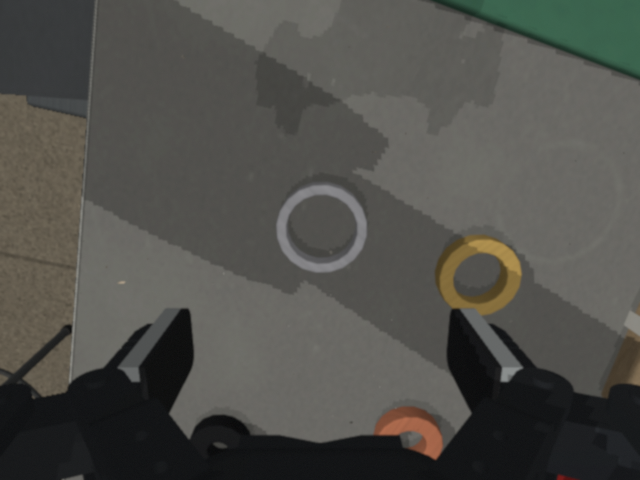

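The steel collar, at (322,228), is directly below the tool, and the brass, copper and black ones are where they were. I'll centre it by squeezing once, turning 90° and gripping.

Call:
arm_command --plan "0 0 0.05 0;0 0 0.05 0;0 0 0.03 0;0 0 0.015 0;0 0 0 0;0 0 0 0"

```text
clock: 18.82
tcp_pos: [0.4568, -0.1373, 0.0112]
orientation: [1.968, 2.446, 0.001]
contact_force: [0.4, -0.4, 0.5]
grip_width: 0.0852
gripper_force: 0.0
```

Call:
arm_command --plan "0 0 0 0;0 0 0 0;0 0 0 0;0 0 0 0;0 0 0 0" --hand 1 --grip_force 20

```text
clock: 19.45
tcp_pos: [0.4565, -0.1372, 0.0116]
orientation: [1.967, 2.447, 0.001]
contact_force: [-1.4, -0.0, 7.6]
grip_width: 0.0596
gripper_force: 19.6
```

Call:
arm_command --plan "0 0 0 0;0 0 0 0;0 0 0 10;0 0 0 10;0 0 0 10;0 0 0 10;0 0 0 10;0 0 0 10;0 0 0 10;0 0 0 10;0 0 0 10;0 0 0 0" --hand -0.8

```text
clock: 20.95
tcp_pos: [0.4557, -0.1368, 0.0102]
orientation: [3.123, 0.342, -0.0]
contact_force: [-0.5, -0.1, -0.1]
grip_width: 0.077
gripper_force: 0.0
```

Call:
arm_command --plan "0 0 0 0;0 0 0 0;0 0 0 0;0 0 0 0;0 0 0 0;0 0 0 0" --hand 1 --grip_force 60

```text
clock: 21.7
tcp_pos: [0.4557, -0.137, 0.011]
orientation: [-3.122, -0.341, -0.001]
contact_force: [-2.2, 1.4, 11.3]
grip_width: 0.0575
gripper_force: 61.3
```

Call:
arm_command --plan "0 0 -0.02 0;0 0 -0.04 0;0 0 -0.05 0;0 0 -0.03 0;0.005 -0.03 0 0;0.008 -0.046 0 0;0.008 -0.046 0 0;0.007 -0.04 0 0;0.003 -0.02 0 0;0 0 0 0;0 0 0 0"

```text
clock: 23.08
tcp_pos: [0.4468, 0.0463, 0.1502]
orientation: [3.123, 0.338, -0.0]
contact_force: [-0.4, 0.0, -1.4]
grip_width: 0.0574
gripper_force: 64.9
```

```bash
python3 - <<'E'
from h import *
o,p,d=grab('wrist');save(p,'w7.png');np.savez('pics/w7.npz',p=p,d=d,t=o['tcp_pos'],o=o['orientation'])
C=cloud('wrist',o,d)
for a,b in[(.066,.075),(.048,.056),(.034,.041),(.020,.0265)]:
    k=(C[...,2]>a)&(C[...,2]<b)&(np.hypot(C[...,0]-.506,C[...,1]-.0595)<.05);P=C[k]
    if len(P)>20: print(a,len(P),cv2.minEnclosingCircle(P[:,:2].astype(np.float32)),P[:,2].mean())
need(.506,.0595)
E
```

```text
0.066 436 ((0.5002999901771545, 0.05754534900188446), 0.0010949322022497654) 0.06811969963924129
0.048 909 ((0.5056374669075012, 0.05891774222254753), 0.010975823737680912) 0.05175114864908973
0.034 1261 ((0.505564272403717, 0.0589255690574646), 0.016104912385344505) 0.037716240507169284
0.02 1471 ((0.5057872533798218, 0.058941423892974854), 0.02100350148975849) 0.023712065925851025
tcp [0.4468 0.0461 0.1502] yaz -77.7 tilt [-0.    -0.001 -1.   ] shift [ 0.0607 -0.0005 -0.    ]  w 0.0572 j7 -1.47 t 23.1
```

View pics/w7.png

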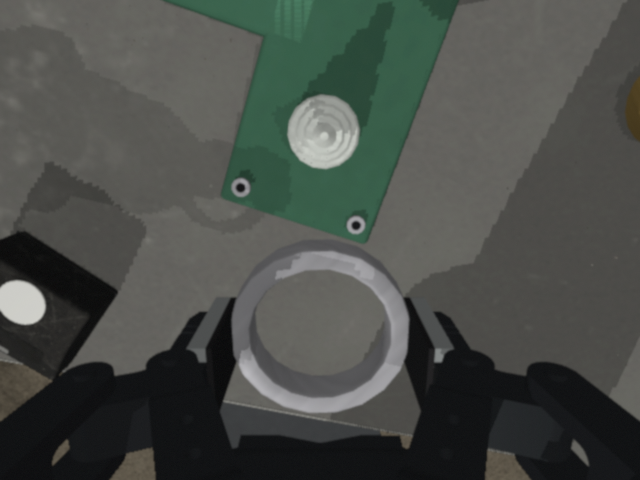

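The post is at (323,131), with its step radii reading true, centre (0.5057, 0.0589). The steel collar is held level at (320,330). Next I'll check where the collar sits relative to the TCP.

```bash
cat >> h.py <<'E'
def held(o,d,ro,h=.014,toff=.0):
    """centre of the held collar (tool xy) from the top face points"""
    c=eyes.calibration('wrist');f=240/np.tan(np.radians(c['fov_y'])/2)
    v,u=np.mgrid[:480,:640];P=np.stack([(u-c['cx'])/f*d,-(v-c['cy'])/f*d,-d],-1);T=np.array(c['tool_from_camera'])
    P=(P@T[:3,:3].T+T[:3,3]).reshape(-1,3)
    P=P[(abs(P[:,1])<.022)&(abs(P[:,0])<.036)&(abs(P[:,2])<.02)]
    z0=np.percentile(P[:,2],5);Q=P[P[:,2]<z0+.004]
    s=Q[abs(Q[:,1])<.006]
    print('held top z(tool) %.4f'%z0,'x-range on axis',s[:,0].min(),s[:,0].max(),'mid %.4f'%((s[:,0].min()+s[:,0].max())/2),'n',len(Q),cv2.minEnclosingCircle(Q[:,:2].astype(np.float32)))
E
python3 - <<'E'
from h import *
z=np.load('pics/w7.npz');held(None,z['d'],.03)
need(.5057,.0589)
E
```

```text
held top z(tool) -0.0034 x-range on axis -0.029666266195708682 0.02995676298018609 mid 0.0001 n 7082 ((0.0001403093192493543, -0.0014671353856101632), 0.03016684763133526)
tcp [0.4468 0.0461 0.1502] yaz -77.7 tilt [-0.    -0.001 -1.   ] shift [ 0.0603  0.0001 -0.    ]  w 0.0572 j7 -1.47 t 23.1
```

```bash
cat >> h.py <<'E'
def bore(d,name,z0,rb):
    """bore centre in tool xy: gap edges in top-face points along y and x"""
    c=eyes.calibration('wrist');f=240/np.tan(np.radians(c['fov_y'])/2)
    v,u=np.mgrid[:480,:640];P=np.stack([(u-c['cx'])/f*d,-(v-c['cy'])/f*d,-d],-1);T=np.array(c['tool_from_camera'])
    P=(P@T[:3,:3].T+T[:3,3]).reshape(-1,3);Q=P[abs(P[:,2]-z0)<.003];rr=np.hypot(Q[:,0],Q[:,1]);Q=Q[(rr<rb+.004)&(rr>rb-.006)]
    # innermost points per angular sector, then circle fit
    a=np.arctan2(Q[:,1],Q[:,0]);E=[]
    for t in np.linspace(-np.pi,np.pi,49)[:-1]:
        k=Q[(a>=t)&(a<t+np.pi/24)]
        if len(k): E.append(k[np.argmin(np.hypot(k[:,0],k[:,1]))])
    E=np.array(E);A=np.c_[2*E[:,:2],np.ones(len(E))];s=np.linalg.lstsq(A,(E[:,:2]**2).sum(1),rcond=None)[0]
    print(name,'bore centre',s[:2].round(4),'r %.4f'%np.sqrt(s[2]+s[0]**2+s[1]**2),len(E))
E
python3 - <<'E'
from h import *
z=np.load('pics/w7.npz');bore(z['d'],'a',-.003,.023)
E
```

```text
a bore centre [ 0.0006 -0.0015] r 0.0226 48
```

Call:
arm_command --plan "0.02 0.0003 0 0;0.025 0.0005 0 0;0.015 0.0004 0 0;0 0 0 0;0 0 0.04 0;0 0 0.04 0;0 0 0.025 0;0 0 0 0;0 0 0 0"

```text
clock: 24.25
tcp_pos: [0.5059, 0.0589, 0.0462]
orientation: [-3.123, -0.338, -0.001]
contact_force: [0.7, 0.8, -1.6]
grip_width: 0.0574
gripper_force: 64.9
```

```bash
python3 - <<'E'
from h import *
o,p,d=grab('wrist');save(p[150:480,150:490],'w8.png')
need(.5060,.0578,.0206);print(o['contact_force'])
E
```

```text
tcp [0.5063 0.0591 0.0465] yaz -77.6 tilt [ 0.002  0.    -1.   ] shift [-0.0006  0.0012  0.0259]  w 0.0573 j7 -1.36 t 24.3
[ 0.66556823  0.77851519 -1.64216607]
```

View pics/w8.png

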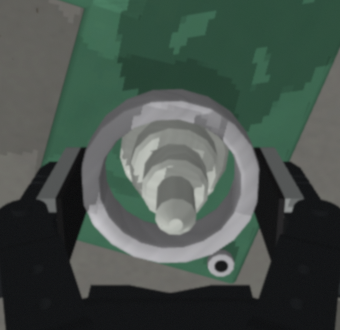

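The collar is round the post. The post axis at crop column 175 lies about 1.5 mm to +y of the bore centre at column 170.5, so I'll correct that and lower.

Call:
arm_command --plan "-0.0004 0.0014 0 0;0 0 0 0;0 0 0.008 0;0 0 0.008 0;0 0 0.006 0;0 0 0.003 0;0 0 0 0;0 0 0 0"

```text
clock: 25.3
tcp_pos: [0.5052, 0.0577, 0.0211]
orientation: [-3.123, -0.339, 0.002]
contact_force: [-5.0, -0.6, 15.6]
grip_width: 0.0572
gripper_force: 66.6
```

```bash
python3 - <<'E'
from h import *
need(.5060,.0578,.0206);o=r.get_obs();print(o['contact_force'],o['moment'])
E
```

```text
tcp [0.5052 0.0577 0.0211] yaz -77.6 tilt [-0.001  0.    -1.   ] shift [0.0008 0.     0.0005]  w 0.0572 j7 -1.34 t 25.3
[-5.03984253 -0.55892489 15.63715183] [-0.18642531  1.14379057  0.05204948]
```

Call:
arm_command --plan "0 0 0 0;0 0 0 0;0 0 0 0;0 0 -0.03 0;0 0 -0.05 0;0 0 -0.05 0;0 0 0 0;0 0 0 0" --hand -1

```text
clock: 26.3
tcp_pos: [0.5053, 0.0578, 0.1499]
orientation: [-3.123, -0.339, 0.001]
contact_force: [-0.6, -0.0, -0.8]
grip_width: 0.0853
gripper_force: 0.0
```

```bash
cat >> h.py <<'E'
POST=np.array([.5057,.0589])
def posttop():
    """heights and circles seen on the post"""
    o,p,d=grab('wrist');C=cloud('wrist',o,d);D=np.hypot(C[...,0]-POST[0],C[...,1]-POST[1])
    for lo,hi in[(6.5,8),(9,10),(12,15),(17,20),(21,22.5),(24,25),(26,27),(28,29.5)]:
        k=(D>lo/1e3)&(D<hi/1e3)&(d>0)
        if k.sum()>10: print('r %.0f-%.0f'%(lo,hi),'z pct',np.percentile(C[k][:,2],[5,25,50,75,95]).round(4),k.sum())
    return o,p,d,C
E
python3 - <<'E'
from h import *
o,p,d,C=posttop();k=(C[...,2]>.0205)&(C[...,2]<.0275)&(np.hypot(C[...,0]-.5057,C[...,1]-.0589)<.04);print(cv2.minEnclosingCircle(C[k][:,:2].astype(np.float32)))
rings(cam='side');need(.569,-.148,.16)
E
```

```text
r 6-8 z pct [0.0509 0.0514 0.0518 0.0524 0.0529] 148
r 9-10 z pct [0.0513 0.2106 0.2135 0.2166 0.219 ] 1020
r 12-15 z pct [0.0374 0.2095 0.2143 0.2174 0.2196] 2689
r 17-20 z pct [0.0231 0.0243 0.2138 0.2169 0.2192] 1902
r 21-22 z pct [0.0094 0.0134 0.2133 0.2159 0.2179] 369
r 24-25 z pct [0.0224 0.0236 0.025  0.2245 0.2275] 866
r 26-27 z pct [0.0233 0.0241 0.22   0.2232 0.2256] 979
r 28-30 z pct [0.0116 0.0234 0.2171 0.222  0.2253] 1943
((0.5050785541534424, 0.05944426730275154), 0.030072711408138275)
ring [ 0.5694 -0.1483] R 0.0296 px [335 308  25  23] rgb [121.  97.  54.]
ring [ 0.5587 -0.2884] R 0.0275 px [343 363  26  25] rgb [162.  95.  69.]
ring [ 0.4195 -0.3251] R 0.0248 px [272 387  26  26] rgb [33. 32. 33.]
tcp [0.5047 0.0576 0.149 ] yaz -77.6 tilt [-0.003 -0.001 -1.   ] shift [ 0.0187  0.2146 -0.011 ]  w 0.0851 j7 -1.43 t 26.4
```

The steel collar is home: its top reads z = 0.024. Brass next.

Call:
arm_command --plan "0.0025 0.0303 0 0;0.003 0.0366 0 0;0.003 0.0366 0 0;0.003 0.0366 0 0;0.003 0.0366 0 0;0.003 0.0366 0 0;0 0 0 0;0 0 0.05 0;0 0 0.05 0;0 0 0.025 0;0 0 0.014 0;0 0 0 0;0 0 0 0"

```text
clock: 28.02
tcp_pos: [0.5692, -0.1468, 0.0122]
orientation: [3.123, 0.339, 0.002]
contact_force: [-0.6, -0.6, 0.3]
grip_width: 0.0855
gripper_force: 0.0
```

Call:
arm_command --plan "0 0 0 0;0 0 0 0;0 0 0 0;0 0 0 0;0 0 0 0" --hand 1 --grip_force 20

```text
clock: 28.65
tcp_pos: [0.5692, -0.147, 0.0125]
orientation: [3.123, 0.339, 0.003]
contact_force: [-1.1, 0.7, 6.3]
grip_width: 0.0542
gripper_force: 20.3
```

Call:
arm_command --plan "0 0 0 0;0 0 0 0;0 0 0 -10;0 0 0 -10;0 0 0 -10;0 0 0 -10;0 0 0 -10;0 0 0 -10;0 0 0 -10;0 0 0 -10;0 0 0 -10;0 0 0 0" --hand -0.8

```text
clock: 30.15
tcp_pos: [0.5683, -0.1471, 0.0112]
orientation: [-1.971, -2.446, -0.0]
contact_force: [0.5, 0.7, -0.6]
grip_width: 0.077
gripper_force: 0.0
```

Call:
arm_command --plan "0 0 0 0;0 0 0 0;0 0 0 0;0 0 0 0;0 0 0 0;0 0 0 0" --hand 1 --grip_force 60

```text
clock: 30.9
tcp_pos: [0.5686, -0.1469, 0.012]
orientation: [1.972, 2.445, -0.0]
contact_force: [-1.5, 0.3, 6.5]
grip_width: 0.0537
gripper_force: 61.5
```

```bash
python3 - <<'E'
from h import *
need(.506,.0578)
E
```

```text
tcp [ 0.5686 -0.1469  0.012 ] yaz 12.2 tilt [ 0. -0. -1.] shift [ 2.133e-01 -1.780e-02 -1.000e-04]  w 0.0537 j7 0.25 t 30.9
```

Call:
arm_command --plan "0 0 -0.02 0;0 0 -0.04 0;0 0 -0.05 0;0 0 -0.028 0;0.03 -0.0036 0 0;0.04 -0.0047 0 0;0.04 -0.0047 0 0;0.03 -0.0036 0 0;0.013 -0.0012 0 0;0 0 0 0;0 0 0 0"

```text
clock: 32.28
tcp_pos: [0.5188, -0.0028, 0.1495]
orientation: [1.971, 2.445, -0.0]
contact_force: [-0.6, -0.8, -1.1]
grip_width: 0.0537
gripper_force: 63.6
```

```bash
cat >> h.py <<'E'
def prep(n,rb,steps,zt=-.003):
    o,p,d=grab('wrist');save(p,n+'.png');held(o,d,0);bore(d,n,zt,rb);C=cloud('wrist',o,d)
    M=R.from_rotvec(o['orientation']).as_matrix()
    for a,b in steps:
        k=(C[...,2]>a)&(C[...,2]<b)&(np.hypot(C[...,0]-.5057,C[...,1]-.0589)<.035);P=C[k]
        if len(P)>20:
            c,R_=cv2.minEnclosingCircle(P[:,:2].astype(np.float32));t=M.T@(np.array([*c,0])-o['tcp_pos'])
            print(a,len(P),np.round(c,4),'R %.4f'%R_,'tool',t[:2].round(4))
    need(.506,.0578)
E
python3 - <<'E'
from h import *
prep('w9',.018,[(.048,.056),(.034,.041)])
E
```

```text
held top z(tool) -0.0026 x-range on axis -0.02691093324632178 0.02912765990312994 mid 0.0011 n 10206 ((0.0012533096596598625, -0.0006697067292407155), 0.0282728374004364)
w9 bore centre [ 0.0017 -0.0006] r 0.0178 48
0.048 922 [0.5057 0.0587] R 0.0110 tool [0.0629 0.0003]
0.034 1267 [0.5057 0.0586] R 0.0160 tool [0.0629 0.0002]
tcp [ 0.5188 -0.0028  0.1494] yaz 12.2 tilt [ 0.    -0.001 -1.   ] shift [ 0.0619  0.0004 -0.    ]  w 0.0543 j7 0.01 t 32.3
```

Call:
arm_command --plan "0.02 0.0003 0 0;0.025 0.0003 0 0;0.0166 0.0003 0 0;0 0 0 0;0 0 0.04 0;0 0 0.035 0;0 0 0.02 0;0 0 0 0;0 0 0 0"

```text
clock: 33.45
tcp_pos: [0.5068, 0.0585, 0.0551]
orientation: [1.969, 2.446, 0.001]
contact_force: [-0.4, -0.2, -1.5]
grip_width: 0.0538
gripper_force: 63.6
```

```bash
python3 - <<'E'
from h import *
o,p,d=grab('wrist');save(cv2.resize(p[150:480,150:490],None,fx=1.5,fy=1.5),'w10.png')
need(.5058,.0577,.0354);print(o['contact_force'])
E
```

```text
tcp [0.507  0.0587 0.0553] yaz 12.3 tilt [ 0.002  0.    -1.   ] shift [-0.0007 -0.0014  0.0199]  w 0.0538 j7 -0.17 t 33.5
[-0.37308628 -0.24991734 -1.47466832]
```

View pics/w10.png

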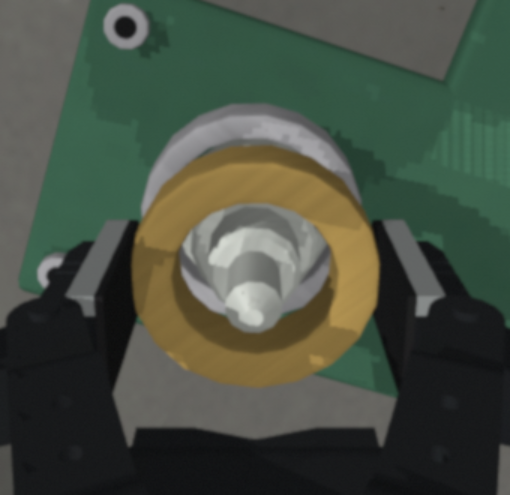

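The brass bore centre, at crop column 256, is within about 0.5 mm of the post axis at column 254. Lowering it.

Call:
arm_command --plan "-0.0003 -0.0006 0 0;0 0 0 0;0 0 0.006 0;0 0 0.006 0;0 0 0.005 0;0 0 0.003 0;0 0 0 0;0 0 0 0"

```text
clock: 34.5
tcp_pos: [0.5053, 0.0587, 0.0359]
orientation: [1.969, 2.448, -0.001]
contact_force: [-8.1, -0.7, 23.6]
grip_width: 0.0537
gripper_force: 66.1
```

```bash
python3 - <<'E'
from h import *
need(.5058,.0577,.0354);o=r.get_obs();print(o['contact_force'],o['moment'])
E
```

```text
tcp [0.5053 0.0587 0.0359] yaz 12.4 tilt [-0.    -0.001 -1.   ] shift [-0.0011  0.0003  0.0005]  w 0.0537 j7 -0.18 t 34.5
[-8.12766099 -0.71005972 23.63598631] [-0.23489861  1.67711776  0.02734496]
```

Call:
arm_command --plan "0 0 0 0;0 0 0 0;0 0 0 0;0 0 -0.03 0;0 0 -0.05 0;0 0 -0.04 0;0 0 0 0;0 0 0 0" --hand -1

```text
clock: 35.5
tcp_pos: [0.5051, 0.0585, 0.1537]
orientation: [-1.969, -2.448, 0.001]
contact_force: [-0.5, -1.1, -0.0]
grip_width: 0.0856
gripper_force: 0.0
```

```bash
python3 - <<'E'
from h import *
o,p,d,C=posttop();
rings(cam='side');need(.5577,-.2869,.16)
E
```

```text
r 6-8 z pct [0.0508 0.0515 0.052  0.0523 0.053 ] 143
r 9-10 z pct [0.0501 0.051  0.0515 0.0519 0.0527] 155
r 12-15 z pct [0.0376 0.2147 0.2191 0.2215 0.2235] 3935
r 17-20 z pct [0.0315 0.0379 0.2168 0.2206 0.2232] 2610
r 21-22 z pct [0.0369 0.0377 0.0384 0.2188 0.2216] 885
r 24-25 z pct [0.037  0.0378 0.0384 0.2283 0.2316] 656
r 26-27 z pct [0.0367 0.0379 0.2257 0.2284 0.2312] 839
r 28-30 z pct [0.0228 0.0336 0.2233 0.2266 0.2292] 1625
ring [ 0.5604 -0.2891] R 0.0273 px [343 363  26  26] rgb [162.  95.  69.]
ring [ 0.4193 -0.3248] R 0.0251 px [272 387  26  26] rgb [33. 32. 33.]
tcp [0.5045 0.0585 0.153 ] yaz 12.4 tilt [-0.003 -0.    -1.   ] shift [-0.3487 -0.0222 -0.007 ]  w 0.0853 j7 -0.12 t 35.6
```

Call:
arm_command --plan "-0.03 -0.0018 0 0;-0.05 -0.0031 0 0;-0.055 -0.0034 0 0;-0.055 -0.0034 0 0;-0.055 -0.0034 0 0;-0.05 -0.0031 0 0;-0.035 -0.0022 0 0;-0.0196 -0.0012 0 0;0 0 0 0;0 0 0.05 0;0 0 0.05 0;0 0 0.028 0;0 0 0.014 0;0 0 0 0;0 0 0 0"

```text
clock: 37.48
tcp_pos: [0.5604, -0.2873, 0.0137]
orientation: [1.967, 2.447, 0.001]
contact_force: [-0.3, -0.3, 0.5]
grip_width: 0.0854
gripper_force: 0.0
```

Call:
arm_command --plan "0 0 0 0;0 0 0 0;0 0 0 0;0 0 0 0;0 0 0 0" --hand 1 --grip_force 20

```text
clock: 38.1
tcp_pos: [0.5598, -0.2877, 0.0135]
orientation: [1.969, 2.447, 0.0]
contact_force: [-2.7, 1.0, 6.5]
grip_width: 0.0513
gripper_force: 19.9
```

Call:
arm_command --plan "0 0 0 0;0 0 0 0;0 0 0 10;0 0 0 10;0 0 0 10;0 0 0 10;0 0 0 10;0 0 0 10;0 0 0 10;0 0 0 10;0 0 0 10;0 0 0 0" --hand -0.8

```text
clock: 39.6
tcp_pos: [0.5594, -0.2871, 0.0121]
orientation: [3.123, 0.342, -0.001]
contact_force: [0.5, -0.1, -1.0]
grip_width: 0.0766
gripper_force: 0.0
```

Call:
arm_command --plan "0 0 0 0;0 0 0 0;0 0 0 0;0 0 0 0;0 0 0 0;0 0 0 0" --hand 1 --grip_force 60

```text
clock: 40.35
tcp_pos: [0.5595, -0.2877, 0.013]
orientation: [-3.123, -0.341, -0.001]
contact_force: [-0.9, 1.6, 4.2]
grip_width: 0.0494
gripper_force: 62.0
```

```bash
python3 - <<'E'
from h import *
need(.506-.06*.977,.0578-.06*.215,.155)
E
```

```text
tcp [ 0.5595 -0.2877  0.013 ] yaz -77.5 tilt [ 0.001  0.    -1.   ] shift [-0.0376 -0.3489 -0.1421]  w 0.0494 j7 -0.69 t 40.4
```

Call:
arm_command --plan "0 0 -0.02 0;0 0 -0.04 0;0 0 -0.05 0;0 0 -0.03 0;-0.0032 -0.03 0 0;-0.0048 -0.045 0 0;-0.0054 -0.05 0 0;-0.0054 -0.05 0 0;-0.0054 -0.05 0 0;-0.0054 -0.05 0 0;-0.0048 -0.045 0 0;-0.0032 -0.029 0 0;0 0 0 0;0 0 0 0"

```text
clock: 42.1
tcp_pos: [0.4481, 0.0447, 0.1529]
orientation: [3.123, 0.338, 0.002]
contact_force: [0.3, -0.7, -0.6]
grip_width: 0.0492
gripper_force: 62.8
```

```bash
python3 - <<'E'
from h import *
prep('w11',.013,[(.048,.056)])
E
```

```text
held top z(tool) -0.0018 x-range on axis -0.025771304480811094 0.026030891829450543 mid 0.0001 n 12060 ((-3.607632243074477e-05, -0.0016870640683919191), 0.02613111026585102)
w11 bore centre [ 0.0003 -0.0015] r 0.0130 48
0.048 880 [0.5056 0.0588] R 0.0109 tool [ 0.059  -0.0016]
tcp [0.4482 0.0443 0.1528] yaz -77.7 tilt [ 0.001 -0.    -1.   ] shift [ 0.0594 -0.0009  0.0001]  w 0.0493 j7 -1.46 t 42.1
```

Call:
arm_command --plan "0.02 0 0 0;0.025 -0.0002 0 0;0.014 -0.0002 0 0;0 0 0 0;0 0 0.04 0;0 0 0.03 0;0 0 0.013 0;0 0 0 0;0 0 0 0"

```text
clock: 43.28
tcp_pos: [0.506, 0.0584, 0.0703]
orientation: [-3.123, -0.338, -0.003]
contact_force: [-0.2, 0.7, -1.5]
grip_width: 0.0491
gripper_force: 62.8
```

```bash
python3 - <<'E'
from h import *
o,p,d=grab('wrist');save(cv2.resize(p[150:480,150:490],None,fx=1.7,fy=1.7),'w12.png')
need(.5057,.0578,.0502);print(o['contact_force'])
E
```

```text
tcp [0.5061 0.0585 0.0704] yaz -77.6 tilt [ 0.002  0.001 -1.   ] shift [-0.0006  0.0006  0.0202]  w 0.0490 j7 -1.36 t 43.3
[-0.24974669  0.66626777 -1.47820118]
```

View pics/w12.png

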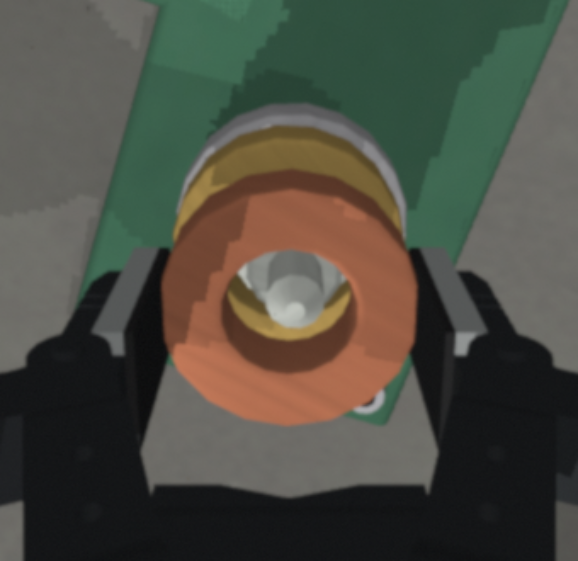

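The copper bore centre is at crop column 290 and the post axis at 294, so about 0.8 mm to correct.

Call:
arm_command --plan "-0.0004 0.0008 0 0;0 0 0 0;0 0 0.006 0;0 0 0.006 0;0 0 0.005 0;0 0 0.0035 0;0 0 0 0;0 0 0 0"

```text
clock: 44.32
tcp_pos: [0.5049, 0.0575, 0.0508]
orientation: [-3.122, -0.338, 0.001]
contact_force: [-9.8, -0.5, 30.6]
grip_width: 0.0489
gripper_force: 66.1
```

```bash
python3 - <<'E'
from h import *
need(.5057,.0578,.0502);o=r.get_obs();print(o['contact_force'],o['moment'])
E
```

```text
tcp [0.5049 0.0575 0.0508] yaz -77.6 tilt [-0.001  0.001 -1.   ] shift [ 0.0008 -0.0001  0.0006]  w 0.0489 j7 -1.35 t 44.3
[-9.79414736 -0.48396529 30.55610399] [-0.29939179  2.0976246   0.07495166]
```

Call:
arm_command --plan "0 0 0 0;0 0 0 0;0 0 0 0;0 0 -0.03 0;0 0 -0.05 0;0 0 -0.03 0;0 0 0 0;0 0 0 0" --hand -1

```text
clock: 45.32
tcp_pos: [0.5046, 0.0576, 0.1581]
orientation: [3.123, 0.339, -0.002]
contact_force: [-0.7, 0.1, 0.1]
grip_width: 0.0856
gripper_force: 0.0
```

```bash
python3 - <<'E'
from h import *
o,p,d,C=posttop();
rings(cam='side');need(.4175,-.324,.16)
E
```

```text
r 6-8 z pct [0.0508 0.0516 0.0522 0.0535 0.219 ] 174
r 9-10 z pct [0.0516 0.2201 0.2236 0.2259 0.2278] 1423
r 12-15 z pct [0.0432 0.052  0.2211 0.2251 0.2277] 2858
r 17-20 z pct [0.0512 0.052  0.2183 0.2243 0.227 ] 2127
r 21-22 z pct [0.051  0.0517 0.0522 0.2217 0.2352] 823
r 24-25 z pct [0.0378 0.0498 0.0519 0.2312 0.2339] 1088
r 26-27 z pct [0.0239 0.037  0.228  0.2312 0.2336] 971
r 28-30 z pct [0.0107 0.0238 0.2265 0.2303 0.2335] 1661
ring [ 0.4187 -0.3256] R 0.0253 px [272 387  26  27] rgb [33. 32. 33.]
tcp [0.5042 0.0575 0.1576] yaz -77.6 tilt [-0.002 -0.001 -1.   ] shift [-0.1666  0.354  -0.0019]  w 0.0854 j7 -1.43 t 45.4
```

Call:
arm_command --plan "-0.0141 0.03 0 0;-0.0217 0.0461 0 0;-0.0259 0.0551 0 0;-0.0259 0.0551 0 0;-0.0259 0.0551 0 0;-0.0259 0.0551 0 0;-0.0165 0.035 0 0;-0.011 0.0234 0 0;0 0 0 0;0 0 0.05 0;0 0 0.05 0;0 0 0.032 0;0 0 0.015 0;0 0 0 0;0 0 0 0"

```text
clock: 47.3
tcp_pos: [0.419, -0.3252, 0.0129]
orientation: [3.122, 0.339, 0.002]
contact_force: [0.4, 1.0, -0.0]
grip_width: 0.0855
gripper_force: 0.0
```

Call:
arm_command --plan "0 0 0 0;0 0 0 0;0 0 0 0;0 0 0 0;0 0 0 0" --hand 1 --grip_force 20

```text
clock: 47.92
tcp_pos: [0.4187, -0.3251, 0.0128]
orientation: [3.123, 0.339, 0.002]
contact_force: [-1.2, 1.7, 7.9]
grip_width: 0.0478
gripper_force: 19.5
```

Call:
arm_command --plan "0 0 0 0;0 0 0 0;0 0 0 -10;0 0 0 -10;0 0 0 -10;0 0 0 -10;0 0 0 -10;0 0 0 -10;0 0 0 -10;0 0 0 -10;0 0 0 -10;0 0 0 0" --hand -0.8

```text
clock: 49.42
tcp_pos: [0.418, -0.325, 0.0117]
orientation: [-1.971, -2.446, -0.001]
contact_force: [0.2, 0.1, 0.8]
grip_width: 0.0769
gripper_force: 0.0
```

Call:
arm_command --plan "0 0 0 0;0 0 0 0;0 0 0 0;0 0 0 0;0 0 0 0;0 0 0 0" --hand 1 --grip_force 60

```text
clock: 50.18
tcp_pos: [0.4183, -0.3249, 0.0122]
orientation: [1.971, 2.446, -0.0]
contact_force: [-1.3, -0.5, 4.5]
grip_width: 0.0453
gripper_force: 61.7
```

```bash
python3 - <<'E'
from h import *
need(.506+.06*.215,.0578-.06*.977,.155)
E
```

```text
tcp [ 0.4183 -0.3249  0.0122] yaz 12.3 tilt [-0. -0. -1.] shift [ 0.2951  0.1673 -0.1429]  w 0.0453 j7 0.69 t 50.2
```

Call:
arm_command --plan "0 0 -0.02 0;0 0 -0.04 0;0 0 -0.05 0;0 0 -0.033 0;0.027 0.0153 0 0;0.0424 0.024 0 0;0.048 0.0272 0 0;0.048 0.0272 0 0;0.048 0.0272 0 0;0.0424 0.024 0 0;0.025 0.0142 0 0;0.0143 0.0081 0 0;0 0 0 0;0 0 0 0"

```text
clock: 51.92
tcp_pos: [0.5177, -0.0025, 0.1546]
orientation: [-1.972, -2.446, 0.002]
contact_force: [-0.7, -0.1, -1.7]
grip_width: 0.0454
gripper_force: 61.9
```

```bash
python3 - <<'E'
from h import *
prep('w13',.008,[(.060,.075),(.066,.075)])
E
```

```text
held top z(tool) -0.0025 x-range on axis -0.023175452773977173 0.02514745316438556 mid 0.0010 n 13020 ((0.0011560128768905997, 0.00029946182621642947), 0.024653540924191475)
w13 bore centre [ 0.0014 -0.0006] r 0.0080 48
0.06 464 [0.5068 0.0549] R 0.0046 tool [0.0586 0.0017]
0.066 431 [0.5057 0.0587] R 0.0059 tool [0.0624 0.0015]
tcp [ 0.5177 -0.0026  0.1546] yaz 12.2 tilt [-0.001 -0.001 -1.   ] shift [ 0.0615  0.0013 -0.    ]  w 0.0449 j7 0.01 t 52.0
```

Call:
arm_command --plan "0.02 0.0005 0 0;0.025 0.0006 0 0;0.0163 0.0006 0 0;0 0 0 0;0 0 0.035 0;0 0 0.022 0;0 0 0.008 0;0 0 0 0;0 0 0 0;0 0 0 0"

```text
clock: 53.22
tcp_pos: [0.5074, 0.0595, 0.0906]
orientation: [1.968, 2.447, 0.002]
contact_force: [0.0, 0.1, -1.3]
grip_width: 0.0451
gripper_force: 61.9
```

```bash
python3 - <<'E'
from h import *
o,p,d=grab('wrist');save(cv2.resize(p[250:430,220:420],None,fx=3,fy=3,interpolation=cv2.INTER_CUBIC),'w14.png')
need(.5057,.0581,.0635);print(o['contact_force']);bore(d,'d',-.0025,.008)
C=cloud('wrist',o,d);k=(C[...,2]>.064)&(C[...,2]<.075)&(np.hypot(C[...,0]-.5057,C[...,1]-.0589)<.008);P=C[k]
if len(P)>20:
    c,_=cv2.minEnclosingCircle(P[:,:2].astype(np.float32));M=R.from_rotvec(o['orientation']).as_matrix();print(len(P),c,_,M.T@(np.array([*c,0.07])-o['tcp_pos']))
E
```

```text
tcp [0.5072 0.0596 0.0905] yaz 12.4 tilt [ 0.001  0.    -1.   ] shift [-0.0011 -0.0018  0.027 ]  w 0.0452 j7 -0.16 t 53.3
[ 0.01591841  0.10123808 -1.2531862 ]
d bore centre [ 0.0014 -0.0006] r 0.0080 48
114 (0.5068978667259216, 0.05491188168525696) 0.004412212409079075 [-0.00441263 -0.00147324  0.02062585]
```

View pics/w14.png

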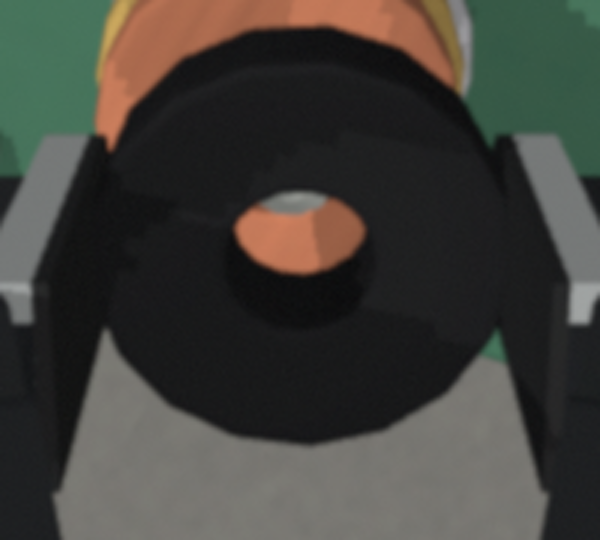

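The visible tip sliver, at crop (292,202), against the bore centre at column 300 means a shift of about −1.2 mm in x and −1.5 mm in y. Correcting, then lowering gently.

Call:
arm_command --plan "-0.0012 -0.0016 0 0;0 0 0 0;0 0 0.005 0;0 0 0.005 0;0 0 0.003 0;0 0 0 0;0 0 0 0"

```text
clock: 54.15
tcp_pos: [0.5055, 0.058, 0.0768]
orientation: [1.969, 2.448, 0.0]
contact_force: [-0.7, -0.4, -1.5]
grip_width: 0.0452
gripper_force: 61.9
```

```bash
python3 - <<'E'
from h import *
need(.5055,.0582,.0635);o=r.get_obs();print(o['contact_force'],o['moment'])
E
```

```text
tcp [0.5055 0.058  0.0768] yaz 12.4 tilt [ 0.  0. -1.] shift [0.0002 0.     0.0133]  w 0.0452 j7 -0.16 t 54.1
[-0.7206805  -0.43971095 -1.46882969] [ 0.07655655 -0.03656205 -0.04119344]
```

Bottom at 0.065, free of contact: the collar is over the tip. Continuing down.

Call:
arm_command --plan "0 0 0.005 0;0 0 0.005 0;0 0 0.0035 0;0 0 0 0;0 0 0 0"

```text
clock: 54.78
tcp_pos: [0.5052, 0.0579, 0.0641]
orientation: [1.969, 2.448, -0.001]
contact_force: [-4.7, -1.2, 12.2]
grip_width: 0.0449
gripper_force: 63.5
```

```bash
python3 - <<'E'
from h import *
need(.5055,.0582,.0635);o=r.get_obs();print(o['contact_force'],o['moment'])
E
```

```text
tcp [0.5052 0.0579 0.0641] yaz 12.4 tilt [-0.    -0.001 -1.   ] shift [0.0002 0.0004 0.0006]  w 0.0449 j7 -0.17 t 54.8
[-4.66425087 -1.17295421 12.17258902] [-0.14183368  1.03224605  0.02552322]
```

Call:
arm_command --plan "0 0 0 0;0 0 0 0;0 0 0 0;0 0 -0.03 0;0 0 -0.05 0;0 0 -0.04 0;-0.03 0 -0.03 0;-0.04 0 -0.02 0;0 0 0 0;0 0 0 0" --hand -1

```text
clock: 56.02
tcp_pos: [0.52, -0.0099, 0.2328]
orientation: [-1.968, -2.448, 0.0]
contact_force: [-1.2, -0.2, -0.4]
grip_width: 0.0856
gripper_force: 0.0
```

```bash
python3 - <<'E'
from h import *
o,p,d,C=posttop();save(p,'w15.png');rings(cam='side')
E
```

```text
r 6-8 z pct [0.0509 0.0518 0.0526 0.0641 0.0661] 166
r 9-10 z pct [0.0626 0.0651 0.0657 0.0663 0.0669] 142
r 12-15 z pct [0.0648 0.0655 0.066  0.0664 0.0672] 601
r 17-20 z pct [0.0647 0.0655 0.0659 0.0664 0.0671] 828
r 21-22 z pct [0.0644 0.0653 0.0658 0.0663 0.0671] 466
r 24-25 z pct [0.0379 0.0512 0.064  0.0651 0.0664] 135
r 26-27 z pct [0.0243 0.0379 0.0507 0.0517 0.0525] 189
r 28-30 z pct [0.0223 0.0232 0.024  0.0368 0.0381] 271
```

View pics/w15.png

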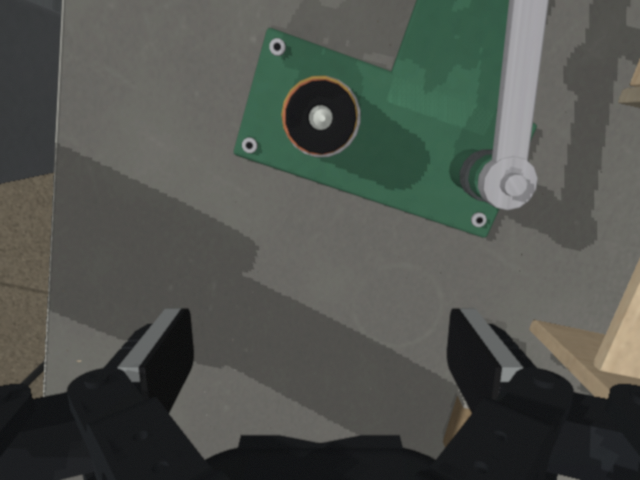

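All four collars are stacked at (321,117). The top one reads z = 0.066, which is home, and the arm is still cocked. Handing in.

```bash
python3 -c "
from h import *
print(ticket.hand_in())"
```

```text
the job is handed in; nothing more can be done
None
```

The job is handed in at about 56 s. The arm is cocked on its catch, the dust cap is on the bench clear of the fixture, and all four collars (steel, brass, copper, black) are home on the post, each checked by depth reading; no verdict came back from the hand-in.

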